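# Set a lens tracer's size slide to its stop and start it

## Task

Get the lens tracer going: slide the size grip, the tall one in the long upper slot of its sloping panel, to the robot's left until it is fully home against its end stop, feeling for the stop and not ramming it, because the stop shifts if it is pushed hard. Then twist the start knob clockwise all the way to its stop and let it spring back. Leave the small slide below and the things around the tracer alone.

Things in the scene. Friction and masses are not known exactly. Their poses are not given: they have to be found in the camera images.
- tracer: white console fixed to the bench, 260 deep (x) x 360 wide (y) x 140 high; origin on the bench under its centre, x away from its front, z up. Its flat panel slopes 25 degrees, from 45 mm high at the front edge (x = -135 mm) up to 127 mm at x = +40 mm, where the grey rear housing (140 high) stands up. Start knob on the right seen from the robot (-y side), slides in the middle
- size_grip (a point): centre of the top of the size grip, a black upright block 28 (x) x 18 (y) x 33 mm high, its top 34 mm above the panel, in the long slot of the panel's upper row. Axes: x up the slope, y along the slot towards the end stop (the robot's left), z straight out of the panel
- size_slide (a joint): travel of the size grip in m from the right end of its slot; starts at 0 to 0.02. Drags with about 5 N, stays where left. The slot allows 0.115, but the end stop, hidden in the housing and set anew for each job, halts the grip between 0.059 and 0.089. The last 4 mm press a light sprung pad (1 to 3 N more, held by the drag), then it is solid
- stop_press (a joint): how far the end stop's sprung pad (inside the housing, unseen) is pressed, in m: 0 free, 0.004 fully pressed, i.e. the grip is home. It does not spring the grip back
- stop_slip (a joint): how far the end stop has been shifted from its clamped setting, in m; 0 at the start. Its clamp gives at about 24 N on the stop, which is about 29 N on the grip; it does not come back
- knob_grip (a point): centre of the top of the start knob, on its axis, 41 mm above the panel: a black bar 42 long x 14 wide x 30 mm high on a disc of 44 mm diameter, 8 mm high, over a ring of 64 mm diameter, 5 mm high. Axes turn with it: x along the bar (up the slope at rest), z out of the panel, the axis of turning. 115 mm right of the panel's middle, 45 mm further down the slope than the size grip
- start_knob (a joint): turn of the start knob in rad: 0 at rest, grows clockwise seen from outside the panel, to its solid stop at 0.9. A spring of about 0.03 N m at rest to 0.12 N m at the stop turns it back when released
- fine_grip (a point): centre of the top of the small round slide button, 18 mm diameter, 15 mm above the panel, in the short slot of the lower row, 80 mm down the slope from the long slot; must stay where it is
- cleaner: loose white bottle with a blue cap, 52 mm diameter, 150 mm high, origin under its centre
- blank: loose clear lens blank, a disc of 70 mm diameter, 13 mm thick, origin under its centre
- jobtray: loose grey open tray, 170 x 120 x 55 mm, origin under its centre
- driver: loose screwdriver 150 mm long lying along its x, origin under its middle

How it is judged:
By the outcome, as a careful person would: the job done as asked, in the order asked, and still so for the second after the job is handed in, with the robot touching nothing.
It also fails if it takes over 61 s, if anything falls off the work surface, if the arm or the gripper's body presses on something with over 40 N, if the wrist force passes 120 N, or if a joint passes its speed limit or range.

## Robot

A 6-joint arm with a two-finger parallel gripper is mounted at the origin on the work surface. World frame = base frame: x ahead of the robot, y to its left, z up, the work surface at z = 0. Lengths are in m, angles in degrees, forces in N, time in s.
With the tool pointing down it reaches from about 0.325 to 0.85 m from the base axis. Payload 15.5 kg.
Tool frame: the origin (TCP) lies at the very end of the fingers, on their centre line; the grasp point (between the pads) lies arm.grip_depth behind it (arm.grip_depth is the distance from the TCP to the grasp point, in m); z points along the fingers, y is the direction in which the jaws open and shut (so a half turn about z gives the same grasp; the last joint's range is limited). The gripper opens to 91 mm and grips with 3 to 60 N. Pads are 32 mm wide; open, the fingers measure 118 mm over their backs; the gripper's body (76 mm by 178 mm) begins 60 mm behind the grasp point.
Start: joints at [62.137, 28.281, 77.091, -0, 74.628, -5.472], TCP at [0.238, 0.578, 0.214] pointing down, gripper open.
Joint ranges: [-166.48, 166.48], [-47.26, 123.95], [12.59, 153.08], [-70.14, 250.14], [6.76, 159.57], [-176.63, 176.63]. Speed limits (degrees/s): [108.29, 108.29, 147.25, 172.46, 172.46, 172.46].

## Interface

Orientations are given as a 3x3 rotation matrix whose columns are the frame's x, y, z axes.
In Python, from rig import arm gives the robot as it stands. Calls block until the motion is done:
- arm.move_to(position, orientation): joint-space move of the TCP to a pose.
- arm.move_l(position, orientation=None, feed=0.15): straight line of the TCP; orientation=None keeps the orientation; feed is the mean speed in m/s.
- arm.move_joints(angles): joint-space move.
- arm.grip(opening): finger opening in m; the grip force is fixed at half the most; returns when the fingers have stopped.
- arm.sleep(seconds).
- arm.solve_ik(position, orientation): joint angles nearest the present ones, or None.
- arm.snapshot(name): name is "side" or "top"; returns the picture (400x640x3 uint8, red, green, blue); there is no depth.
- arm.get_calibration(name): a dict with "intrinsics" (3x3 intrinsics, pixels), "cam_to_world" (4x4, takes a point from camera to world coordinates). Camera axes: x right, y down, z forward; pixel columns grow to the right and rows downward; lengths in m; the calibration is good to about 2 mm. A picture is of the moment at which its call begins. get_calibration takes no time and is no camera call.
A pose or a line that the arm cannot do raises arm.Unreachable and nothing moves.
- arm.sign_off(): hands the job in, once; it reports no verdict.
Readings, each from a call of its own:
- arm.current_t(): time.
- arm.current_joint_positions(): joint angles.
- arm.current_dq(): joint speeds.
- arm.current_tau(): joint torques, N m.
- arm.current_ee_pos(): TCP position.
- arm.current_tool_rot(): TCP orientation.
- arm.current_force(): force on the tool from outside, world axes, zero at the start.
- arm.current_torque(): the same for the moment, N m.
- arm.current_width(): finger opening in m.
Only numpy, scipy, OpenCV 4.12 (cv2) and the standard library are available. Lean on these libraries where they do the work, as an engineer would, in place of code of your own. Each camera call takes 0.05 s, during which the arm holds its last target.

## Working session

There is one attempt and no reset: what is moved stays moved. The work goes in short steps, each a Python script; the robot and the scene stay as the last script left them, time stands still between calls to the robot, and variables do not carry over. Pictures are saved under pics/ and viewed, and the job is handed in when it is done.

```bash
ls; mkdir -p pics; python3 - <<'E'
from rig import arm
import cv2
for n in("side","top"):
    im=arm.snapshot(n); cv2.imwrite(f"pics/{n}0.png",im[:,:,::-1])
    c=arm.get_calibration(n); print(c["intrinsics"],c["cam_to_world"])
print(arm.current_t(),arm.grip_depth,arm.current_width(),arm.current_force())
print(arm.current_tool_rot())
E
```

```text
pics
[[412.15024597   0.         317.20312606]
 [  0.         412.15024597 204.57651998]
 [  0.           0.           1.        ]] [[-0.97476468 -0.16840215  0.1465419   0.42816703]
 [-0.22297588  0.70286957 -0.67546734  0.70667819]
 [ 0.01075031 -0.69109702 -0.72268205  0.84923253]
 [ 0.          0.          0.          1.        ]]
[[395.34626458   0.         321.0402181 ]
 [  0.         395.34626458 204.19165   ]
 [  0.           0.           1.        ]] [[-0.0056921  -0.99880956  0.04844652  0.50316984]
 [-0.99974804  0.00673603  0.02141216 -0.0024118 ]
 [-0.021713   -0.04831243 -0.99859624  1.16157888]
 [ 0.          0.          0.          1.        ]]
0.1 0.0188 0.0912810555237465 [-0.50082456  0.40506958  0.68240347]
[[-9.24599695e-01  3.80939824e-01 -5.04576923e-04]
 [ 3.80940142e-01  9.24599231e-01 -9.32578738e-04]
 [ 1.11275055e-04 -1.05447562e-03 -9.99999438e-01]]
```

View pics/side0.png

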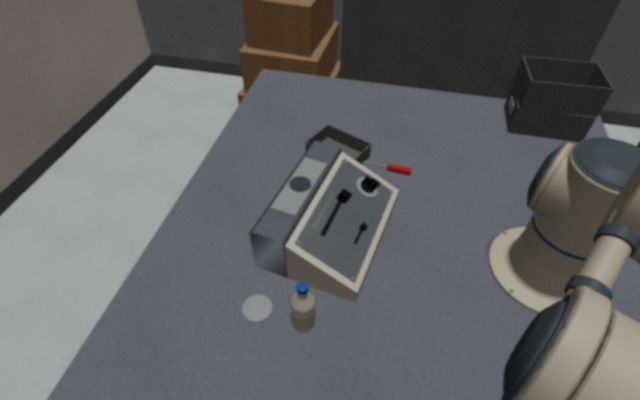

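View pics/top0.png

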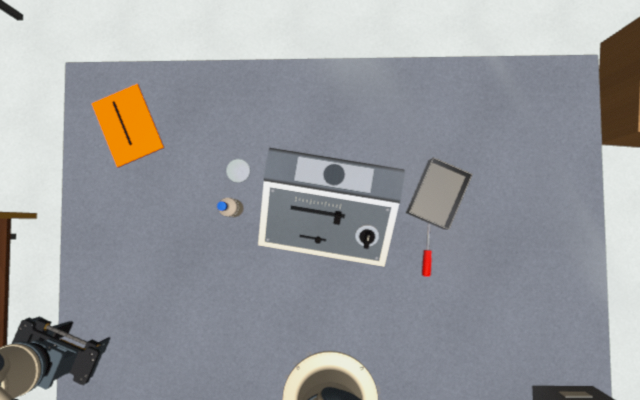

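```bash
python3 - <<'E'
import cv2
a=cv2.imread("pics/top0.png")[140:275,245:410]
cv2.imwrite("pics/topc.png",cv2.resize(a,None,fx=4.4,fy=4.4,interpolation=cv2.INTER_CUBIC))
a=cv2.imread("pics/side0.png")[135:300,245:410]
cv2.imwrite("pics/sidec.png",cv2.resize(a,None,fx=3.6,fy=3.6,interpolation=cv2.INTER_CUBIC))
E
```

```text
(no output)
```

View pics/topc.png

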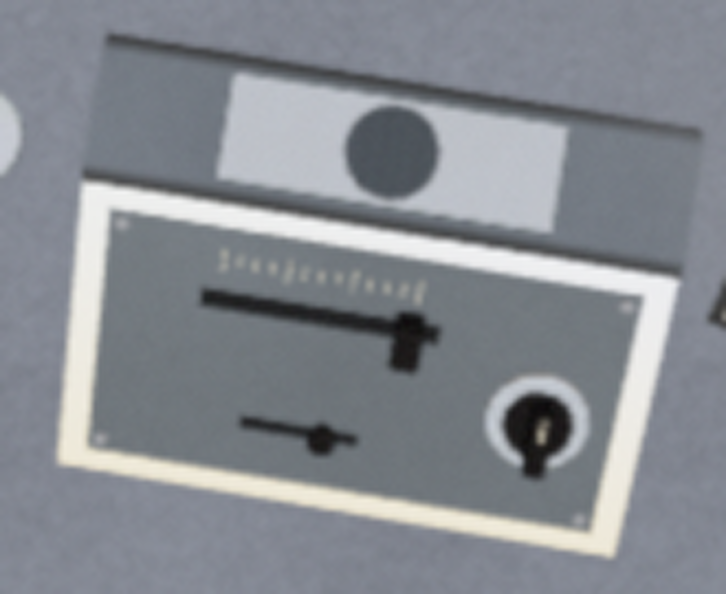

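View pics/sidec.png

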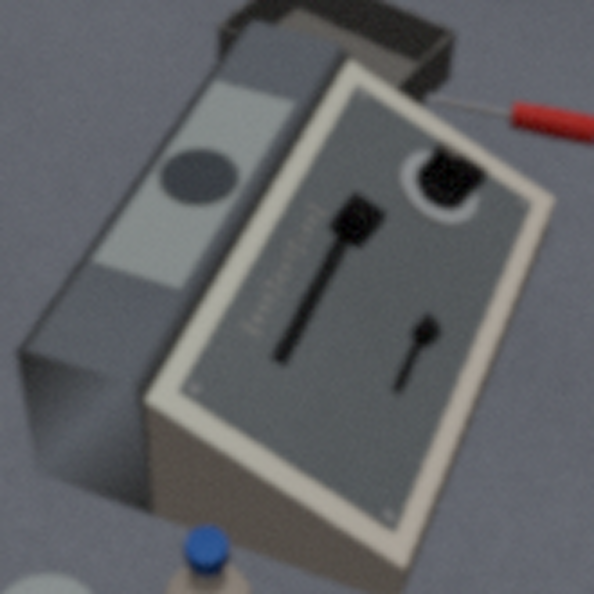

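```bash
cat >h.py <<'E'
import numpy as np
from rig import arm
cal={n:arm.get_calibration(n) for n in("side","top")}
def ray(n,uv):
    K=cal[n]["intrinsics"];T=np.array(cal[n]["cam_to_world"])
    d=T[:3,:3]@np.linalg.solve(K,[uv[0],uv[1],1.]);return T[:3,3],d
def onplane(n,uv,p0,nn):
    o,d=ray(n,uv);return o+d*(np.dot(nn,np.array(p0)-o)/np.dot(nn,d))
def proj(n,p):
    T=np.linalg.inv(cal[n]["cam_to_world"]);q=cal[n]["intrinsics"]@(T[:3,:3]@p+T[:3,3]);return q[:2]/q[2]
def cropuv(n,p):
    return np.array(p)/4.4+[245,140] -.4 if n=="top" else np.array(p)/3.6+[245,135]-.4
E
cat >m.py <<'E'
from h import *
from scipy.optimize import least_squares
L=np.array([[.04,.18],[.04,-.18],[-.135,-.18],[-.135,.18]]);z=[.127,.127,.045,.045]
px={"top":[(83,180),(680,277),(613,557),(59,465)],"side":[(148,402),(350,58),(554,200),(404,572)]}
W={n:np.array([onplane(n,cropuv(n,p),[0,0,zz],[0,0,1])[:2] for p,zz in zip(px[n],z)]) for n in px}
def fit(ws):
    f=lambda q:np.concatenate([(L@np.array([[np.cos(q[2]),np.sin(q[2])],[-np.sin(q[2]),np.cos(q[2])]])+q[:2]-w).ravel() for w in ws])
    r=least_squares(f,[.5,0,0]);return r.x,np.round(r.fun*1000,1)
for k in(["top"],["side"],["top","side"]):
    q,r=fit([W[n] for n in k]);print(k,q[:2],np.degrees(q[2]),r)
c,s=np.cos(q[2]),np.sin(q[2]);Rz=np.array([[c,-s,0],[s,c,0],[0,0,1]])
a=np.radians(25);RP=Rz@np.array([[np.cos(a),0,-np.sin(a)],[0,1,0],[np.sin(a),0,np.cos(a)]])
O=Rz@np.array([.04,0,.127])+[q[0],q[1],0]  # panel top edge mid
np.savez("pose.npz",q=q,RP=RP,O=O)
def loc(n,p,h): return (RP.T@(onplane(n,cropuv(n,p),O+RP[:,2]*h,RP[:,2])-O)*1000).round(1)
for n,ps in {"top":[("slotL",(203,297),0),("slotR",(438,335),0),("grip",(403,350),.034),("fslotL",(240,421),0),("fslotR",(357,440),0),("fine",(320,441),.015),("ring",(537,423),.005),("knob",(535,455),.041)],
 "side":[("slotL",(281,361),0),("grip",(357,220),.034),("fslotL",(398,390),0),("fine",(427,329),.015),("ring",(443,187),.005),("knob",(463,170),.041)]}.items():
    for m,p,h in ps: print(n,m,loc(n,p,h))
E
python3 m.py
```

```text
['top'] [5.46340294e-01 5.09139881e-04] -9.660339505502774 [-0.9 -0.  -0.7  0.5  0.5 -0.9  1.1  0.4]
['side'] [0.545247   0.00108308] -9.800630932760212 [ 1.4 -0.4 -0.3  2.7 -0.6 -0.7 -0.6 -1.6]
['top', 'side'] [0.54579367 0.00079604] -9.730567446397286 [-1.3  0.2 -1.5  0.8 -0.2 -0.4  0.8  0.8  1.8 -0.6  0.5  2.4  0.1 -1.2
 -0.3 -2. ]
top slotL [-61.3  99.9   0. ]
top slotR [-60.8 -45.4  -0. ]
top grip [-59.2 -25.4  34. ]
top fslotL [-141.    67.4   -0. ]
top fslotR [-140.7   -7.    -0. ]
top fine [-137.8   15.4   15. ]
top ring [-106.  -114.6    5. ]
top knob [-109.7 -113.4   41. ]
side slotL [-62.8  97.6   0. ]
side grip [-58.5 -12.9  34. ]
side fslotL [-142.2   64.2    0. ]
side fine [-139.3   17.8   15. ]
side ring [-108.7 -116.5    5. ]
side knob [-108.8 -105.3   41. ]
```

```bash
cat >>h.py <<'E'
P=np.load("pose.npz");RP=P["RP"];O=P["O"]
from scipy.spatial.transform import Rotation as Ro
def W(x,y,z): return O+RP@np.array([x,y,z])
def R(th=0,flip=False):
    # jaws along panel y, tool z into panel; th clockwise seen from outside
    s=-1 if flip else 1
    B=np.array([[-s,0,0],[0,s,0],[0,0,-1.]]).T
    return RP@Ro.from_euler('z',-th).as_matrix()@B
def F(): return RP.T@np.array(arm.current_force())
def M(): return RP.T@np.array(arm.current_torque())
def pos(): return RP.T@(np.array(arm.current_ee_pos())-O)
E
python3 - <<'E'
from h import *
for f in(0,1):
    for p in[(-.061,-.02,.007),(-.061,.065,.007),(-.061,-.02,.15)]: print(f,np.round(arm.solve_ik(W(*p),R(0,f)) if arm.solve_ik(W(*p),R(0,f)) is not None else 0,1))
    for th in(0,.5,.9,1): 
        q=arm.solve_ik(W(-.107,-.115,.016),R(th,f));print(f,th,None if q is None else np.round(q,1))
E
```

```text
0 [ -7.7  23.2 119.7  -4.2  12.1 -84. ]
0 [  4.9  24.5 116.4 -22.7  16.  -54.8]
0 [ -7.3   3.8 116.4  -1.8  34.8 -86.3]
0 0 [ -24.1   22.6  127.3   46.2    8.4 -149. ]
0 0.5 [ -24.1   22.6  127.3   46.2    8.4 -120.4]
0 0.9 [-24.1  22.6 127.3  46.2   8.4 -97.5]
0 1 [-24.1  22.6 127.3  46.2   8.4 -91.7]
1 [ -7.7  23.2 119.7  -4.2  12.1  96. ]
1 [  4.9  24.5 116.4 -22.7  16.  125.2]
1 [ -7.3   3.8 116.4  -1.8  34.8  93.7]
1 0 [-24.1  22.6 127.3  46.2   8.4  31. ]
1 0.5 [-24.1  22.6 127.3  46.2   8.4  59.6]
1 0.9 [-24.1  22.6 127.3  46.2   8.4  82.5]
1 1 [-24.1  22.6 127.3  46.2   8.4  88.3]
```

```bash
python3 - <<'E'
from h import *
import cv2
p=np.array(arm.current_ee_pos());
arm.move_l(p+[0,0,.16],feed=.4)
arm.move_to(W(-.061,-.02,.12),R(0,1))
arm.grip(.06)
print(arm.current_t(),F())
arm.move_l(W(-.061,-.02,.045),feed=.15)
for n in("side","top"):
    cv2.imwrite(f"pics/{n}1.png",arm.snapshot(n)[:,:,::-1])
print(arm.current_t(),F(),pos(),arm.current_width())
a=cv2.imread("pics/top1.png")[140:275,245:410];b=cv2.imread("pics/side1.png")[110:245,245:410]
cv2.imwrite("pics/c1.png",cv2.resize(np.vstack([a,b]),None,fx=2.2*1,fy=2.2,interpolation=cv2.INTER_CUBIC))
E
```

```text
3.6167 [-0.30387007 -0.31296121 -0.01882333]
4.3667 [ 0.45956169 -0.47154376  0.07499435] [-0.0605968  -0.01995517  0.04577736] 0.05997616030735761
```

View pics/c1.png

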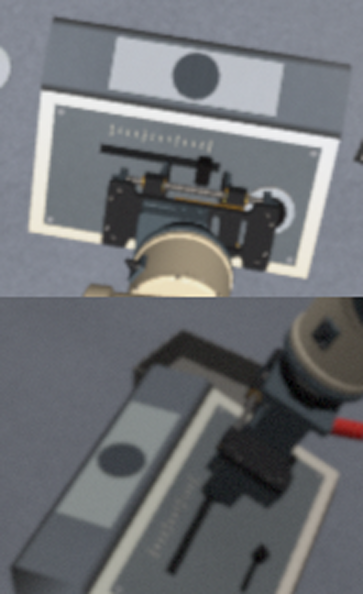

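```bash
python3 - <<'E'
from h import *
arm.move_l(W(-.061,-.024,.045),feed=.1)
arm.move_l(W(-.061,-.024,.008),feed=.08)
print(arm.current_t(),F().round(2),pos().round(4))
arm.grip(.012)
print(arm.current_t(),F().round(2),M().round(2),pos().round(4),arm.current_width())
y0=pos()[1]
for y in(-.014,-.004):
    arm.move_l(W(-.061,y,.008),feed=.05); print(arm.current_t(),F().round(2),M().round(2),pos().round(4),arm.current_width())
E
```

```text
5.2333 [-0.72 -0.45  0.04] [-0.0612 -0.024   0.008 ]
5.95 [-0.15 -5.01  5.73] [-1.01  0.35  0.01] [-0.0609 -0.0242  0.0081] 0.018141698800561764
6.3 [0.3  5.46 4.21] [ 0.83  0.37 -0.08] [-0.0609 -0.0137  0.0081] 0.017827384702966013
6.65 [-0.28  5.15  5.1 ] [ 0.91  0.36 -0.04] [-0.0609 -0.0037  0.0081] 0.017722934086938927
```

```bash
python3 - <<'E'
from h import *
arm.move_l(W(-.061,.016,.008),feed=.05); print(arm.current_t(),F().round(2),M().round(2),pos().round(4))
for i in range(8):
    y=.016+.0004*(i+1)
    arm.move_l(W(-.061,y,.008),feed=.01); print(arm.current_t(),F().round(2),M().round(2),(pos()*1000).round(2))
E
```

```text
7.2 [-0.67  5.27  5.89] [ 0.93  0.4  -0.03] [-0.0609  0.0163  0.0081]
7.45 [0.39 1.3  5.88] [ 0.14  0.33 -0.03] [-60.85  16.4    8.08]
7.7 [ 0.5  -2.55  5.97] [-0.47  0.25 -0.04] [-60.87  16.62   8.06]
7.95 [ 2.61 -3.38  6.82] [-0.71  0.13  0.02] [-60.87  16.92   8.06]
8.2 [ 1.12 -4.24  6.56] [-0.83  0.15 -0.03] [-60.89  17.27   8.07]
8.45 [ 0.79 -4.3   6.32] [-0.86  0.2  -0.03] [-60.86  17.67   8.06]
8.7 [ 1.02 -4.11  6.73] [-0.95  0.12  0.05] [-60.85  18.08   8.07]
8.95 [ 2.15 -3.72  6.44] [-0.9   0.15 -0.05] [-60.86  18.46   8.07]
9.2 [ 1.21 -4.38  5.86] [-0.93  0.12 -0.02] [-60.86  18.87   8.07]
```

```bash
python3 - <<'E'
from h import *
y=.0192;log=[];pad=0
while y<.068 and arm.current_t()<36:
    y+=.0003 if pad>=2 else .0008
    arm.move_l(W(-.061,y,.008),feed=.01)
    f=F()[1];p=pos()[1]
    log.append((round(arm.current_t(),2),round(y*1e3,1),round(p*1e3,2),round(f,1)))
    if f<-5.6: pad+=1
    if f<-13.5: break
print(*log[::4],sep="\n");print("last",*log[-20:],sep="\n")
E
```

```text
(9.45, 20.0, np.float64(19.7), np.float64(-3.9))
(10.45, 23.2, np.float64(22.92), np.float64(-3.9))
(11.45, 26.4, np.float64(26.12), np.float64(-3.3))
(12.45, 29.6, np.float64(29.31), np.float64(-4.4))
(13.45, 32.8, np.float64(32.52), np.float64(-3.8))
(14.45, 36.0, np.float64(35.72), np.float64(-4.1))
(15.45, 39.2, np.float64(38.92), np.float64(-3.7))
(16.45, 42.4, np.float64(42.11), np.float64(-3.6))
(17.45, 45.6, np.float64(45.32), np.float64(-4.1))
(18.45, 48.8, np.float64(48.4), np.float64(-6.3))
(19.45, 50.5, np.float64(49.99), np.float64(-7.8))
(20.45, 51.7, np.float64(50.7), np.float64(-14.4))
last
(15.7, 40.0, np.float64(39.72), np.float64(-4.0))
(15.95, 40.8, np.float64(40.51), np.float64(-3.8))
(16.2, 41.6, np.float64(41.32), np.float64(-4.5))
(16.45, 42.4, np.float64(42.11), np.float64(-3.6))
(16.7, 43.2, np.float64(42.93), np.float64(-4.4))
(16.95, 44.0, np.float64(43.71), np.float64(-4.1))
(17.2, 44.8, np.float64(44.5), np.float64(-3.8))
(17.45, 45.6, np.float64(45.32), np.float64(-4.1))
(17.7, 46.4, np.float64(46.1), np.float64(-3.7))
(17.95, 47.2, np.float64(46.86), np.float64(-4.3))
(18.2, 48.0, np.float64(47.63), np.float64(-5.0))
(18.45, 48.8, np.float64(48.4), np.float64(-6.3))
(18.7, 49.6, np.float64(49.16), np.float64(-6.6))
(18.95, 49.9, np.float64(49.42), np.float64(-7.3))
(19.2, 50.2, np.float64(49.68), np.float64(-6.8))
(19.45, 50.5, np.float64(49.99), np.float64(-7.8))
(19.7, 50.8, np.float64(50.28), np.float64(-7.3))
(19.95, 51.1, np.float64(50.49), np.float64(-10.3))
(20.2, 51.4, np.float64(50.59), np.float64(-11.9))
(20.45, 51.7, np.float64(50.7), np.float64(-14.4))
```

```bash
python3 - <<'E'
from h import *
arm.move_l(W(-.061,.0508,.008),feed=.01);print((pos()*1e3).round(2),F().round(1))
arm.grip(.05);print(arm.current_t(),(pos()*1e3).round(2),F().round(1),arm.current_width())
arm.move_l(W(-.061,.0507,.09),feed=.2)
arm.move_to(W(-.107,-.115,.1),R(0,1))
print(arm.current_t(),(pos()*1e3).round(2),F().round(1),M().round(2))
import cv2
for n in("side","top"):
    cv2.imwrite(f"pics/{n}2.png",arm.snapshot(n)[:,:,::-1])
a=cv2.imread("pics/top2.png")[140:275,245:410];b=cv2.imread("pics/side2.png")[110:245,245:410]
cv2.imwrite("pics/c2.png",cv2.resize(np.hstack([a,b]),None,fx=2.4,fy=2.4,interpolation=cv2.INTER_CUBIC))
E
```

```text
[-60.87  50.31   8.04] [ 2.2 -7.   6.3]
21.3583 [-61.    50.84   7.99] [ 0.   0.1 -0.3] 0.04990850117718276
22.875 [-107.17 -114.92   99.44] [-0.3  0.5  0.1] [-0.05  0.38  0.05]
```

View pics/c2.png

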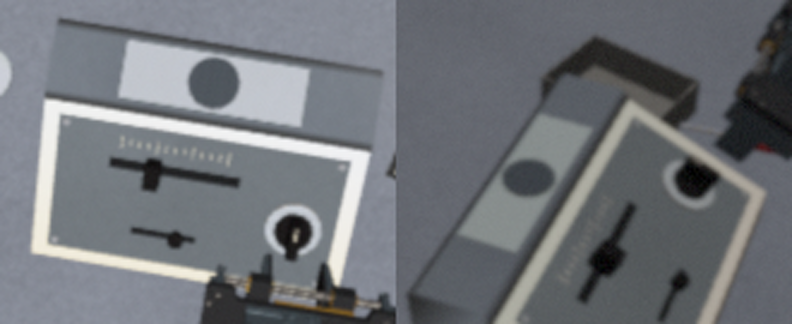

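```bash
python3 - <<'E'
from h import *
arm.move_l(W(-.107,-.115,.05),feed=.15)
print(F().round(1),(pos()*1e3).round(2))
arm.move_l(W(-.107,-.115,.019),feed=.06)
print(F().round(1),(pos()*1e3).round(2))
arm.grip(.008)
print(arm.current_t(),(pos()*1e3).round(2),F().round(1),M().round(3),arm.current_width())
E
```

```text
[ 0.   1.2 -0.6] [-107.35 -114.37   49.9 ]
[-1.   0.2  0.1] [-106.73 -114.92   19.53]
24.7667 [-106.93 -115.43   19.05] [-0.9 -5.2  4.4] [-1.079  0.678 -0.051] 0.013834365520332261
```

```bash
python3 - <<'E'
from h import *
c=W(-.107,-.1155,.019)
for th in(0.,.2,.4,.6,.75,.85,.9,.93):
    arm.move_l(c,R(th,1),feed=.05) if th==0 else arm.move_to(c,R(th,1))
    r=RP.T@np.array(arm.current_tool_rot())@R(0,1).T@RP
    a=-np.degrees(np.arctan2(r[1,0],r[0,0]))*np.pi/180
    print(round(arm.current_t(),2),th,a.round(3),(pos()*1e3).round(2),F().round(1),M().round(3),round(arm.current_tau()[5],3),round(arm.current_width(),4))
    if abs(F()[:2]).max()>25: break
E
```

```text
25.02 0.0 0.0 [-107.   -115.5    19.06] [0.2 0.3 6. ] [ 0.003  0.315 -0.131] -0.137 0.0134
25.33 0.2 0.201 [-106.93 -115.36   19.07] [0.5 2.7 6.3] [0.271 0.234 0.069] 1.013 0.0138
25.65 0.4 0.401 [-106.92 -115.25   19.06] [1.5 3.2 6.5] [0.633 0.05  0.054] 1.028 0.0137
25.97 0.6 0.6 [-106.85 -115.14   19.07] [2.2 4.8 5.8] [ 1.062 -0.153  0.07 ] 1.042 0.014
26.24 0.75 0.75 [-106.75 -115.05   19.07] [3.2 7.2 5.7] [ 1.274 -0.348  0.036] 1.17 0.0135
26.49 0.85 0.85 [-106.72 -114.99   19.07] [3.8 6.6 5.7] [ 1.431 -0.406  0.129] 1.025 0.0141
26.74 0.9 0.9 [-106.67 -115.     19.07] [3.9 7.8 5.5] [ 1.479 -0.424  0.141] 0.542 0.0139
26.99 0.93 0.928 [-106.69 -115.05   19.06] [4.6 6.8 5.6] [ 1.211 -0.389  1.033] 1.276 0.0144
```

```bash
python3 - <<'E'
from h import *
import cv2
c=W(-.107,-.1155,.019)
arm.move_to(c,R(.945,1)); arm.sleep(.2)
print(arm.current_t(),F().round(1),M().round(3),arm.current_width())
cv2.imwrite("pics/side3a.png",arm.snapshot("side")[:,:,::-1])
arm.move_to(c,R(.91,1))
print(F().round(1),M().round(3))
arm.grip(.091)
print(arm.current_t(),F().round(1),M().round(3),arm.current_width())
arm.sleep(.3)
arm.move_l(W(-.107,-.1155,.11),feed=.15)
arm.move_l(np.array(arm.current_ee_pos())+[-.05,0,.1],feed=.25)
q=arm.current_joint_positions(); q=list(q); q[0]-=35
arm.move_joints(q)
for n in("side","top"):
    cv2.imwrite(f"pics/{n}3.png",arm.snapshot(n)[:,:,::-1])
print(arm.current_t(),F().round(1),M().round(3))
a=cv2.imread("pics/top3.png")[140:275,245:410];b=cv2.imread("pics/side3.png")[110:245,245:410]
cv2.imwrite("pics/c3.png",cv2.resize(np.hstack([a,b]),None,fx=2.4,fy=2.4,interpolation=cv2.INTER_CUBIC))
E
```

```text
27.4417 [3.5 7.2 5.5] [ 1.238 -0.302  1.114] 0.014621907007518212
[4.9 6.8 5.3] [ 1.416 -0.394  0.534]
28.9667 [ 0.1  0.1 -0.2] [0.032 0.439 0.019] 0.09111439335009905
31.875 [-0.7 -0.3  0.6] [ 0.188  0.304 -0.048]
```

View pics/c3.png

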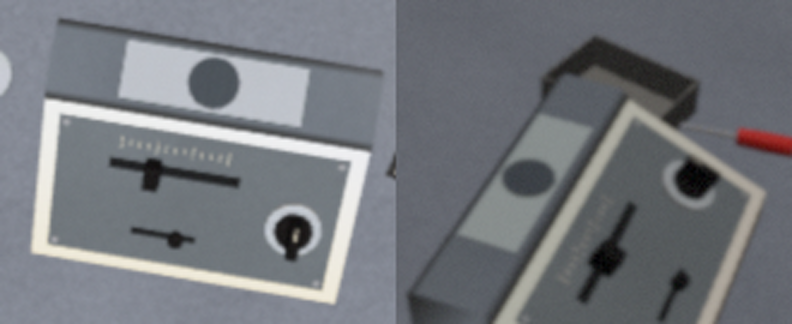

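View pics/top3.png

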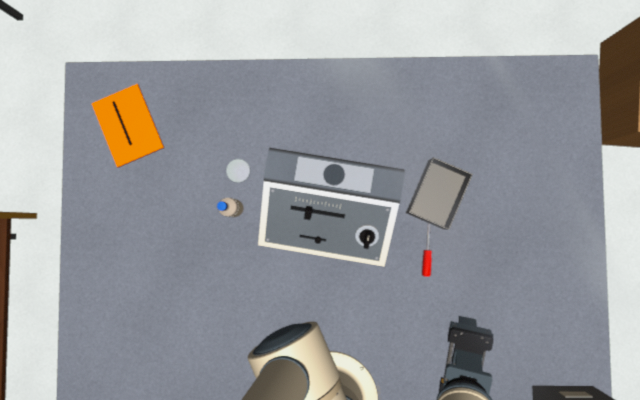

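The picture shows the size grip moved left to about px (308, 212). The knob is back at rest at about (367, 237), the fine slide at (318, 240), and the bottle, blank, tray and driver are where they were.

```bash
python3 - <<'E'
from rig import arm
print(arm.sign_off(),arm.current_t())
E
```

```text
the job is handed in; nothing more can be done
the job is handed in; nothing more can be done
```

The size grip is home against its end stop, and the start knob has been turned fully clockwise and has sprung back. I handed the job in about 32 s into the 61 s limit.

- **Size grip:** I pinched it and slid it left in small steps. The drag was about 4 N. The sprung pad showed over roughly 4 mm, rising to about 7.5 N, then the grip went solid. I stopped at 14.4 N on the grip, well under the 29 N at which the stop shifts, eased off to 7 N and let go.
- **Start knob:** I turned it to 0.945 rad commanded. The torque jumped from 0.14 to about 1.1 N m at around 0.9 rad, which is its solid stop. I then opened the fingers wide so it could spring back.
- **Last pictures:** The knob bar is back at rest and the size grip stayed where I left it. The fine slide, bottle, blank, tray and screwdriver look unmoved, and the arm is clear of everything.

No check failed. The two cameras first disagreed by about 12 mm on where the size grip was along its slot. I settled this with a closer look and by pinching it in a wide-open gripper. The pad and stop position are hidden, so "home" rests on the force readings alone.

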